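# Register a spacer in the corner pocket of a measuring jig

## Robot

A 6-joint arm with a two-finger parallel gripper is mounted at the origin on a cart in front of the work surface, level with it; the furniture and walls round the work are solid. World frame = base frame: x ahead of the robot, y to its left, z up, the work surface at z = 0. Lengths are in m, angles in degrees, forces in N, time in s.
With the tool pointing down it reaches from about 0.3 to 0.75 m from the base axis. Payload 8.5 kg.
Tool frame: the origin (TCP) lies midway between the tips of the shut fingers; the grasp point (between the pads) lies env.tcp_to_grasp behind it (env.tcp_to_grasp is the distance from the TCP to the grasp point, in m); z points along the fingers, y is the line along which they close (so a half turn about z gives the same grasp; the last joint's range is limited). The gripper opens to 85 mm and grips with 20 to 120 N. Pads are 22 mm wide; open, the fingers measure 114 mm over their backs; the gripper's body (76 mm by 85 mm) begins 54 mm behind the grasp point. The pads swing forward as they close: fully open they stand 13 mm farther back than shut.
Start: joints at [61.175, 21.807, 74.336, -0, 83.858, -12.336], TCP at [0.156, 0.527, 0.231] pointing down, gripper open.
Joint ranges: [-178.18, 178.18], [-50.72, 133.34], [12.68, 142.11], [-81.47, 261.47], [9.98, 163.14], [-165.26, 165.26]. Speed limits (degrees/s): [136.94, 136.94, 180, 180, 180, 180].

## Interface

Orientations are given as a 3x3 rotation matrix whose columns are the frame's x, y, z axes.
In Python, from rig import observe, optics, job, env gives the robot as it stands. The module is installed in compiled form; this text tells all that it offers.
- The arm moves only by the shell command python3 -m jog 'ROWS' [FORCE]. ROWS is JSON, a list of rows, each a list of 7 numbers: the turn, a rotation vector about the tool's x, y, z in rad, then the shift along the tool's x, y, z in m, then the opening in per cent of the stroke, from 0 (shut) to 100 (fully open). A call has 1 to 10 rows; each row shifts and turns the commanded pose from where the row before left it, along the tool's axes as they then stand; what a row does not reach is not made up. A row lasts 1/8 s, in which the tool goes at most 62.5 mm and 10.7 degrees, less where a joint would pass 70% of its speed; a pose out of reach is approached as far as the arm can. A call is refused whole if a number of a shift passes 0.0625 or a number of a turn 0.188, either way. A call with a gripper value outside its range is refused whole. The fingers move at their own pace and stop on an object; FORCE is the grip in N (left out, the last holds). Time passes only in rows, so rows that do not move let the fingers close. It gives the time, the measured TCP pose, the force, the opening and the grip force at its end, in the units of the state.
- observe(): the state, without advancing time (a new reading comes with each control period).
- optics.get_image(name): name is "scene" or "top" or "wrist"; returns a dict with "pixels" (384x512x3 uint8, red, green, blue), "mtx" (3x3 intrinsics, pixels), "dist_coeffs" ([k1, k2, p1, p2, k3] as OpenCV has them; the pictures are not rectified), "rvec" (rotation vector, rad) and "tvec" (3), from world to camera coordinates, as OpenCV has them. Camera axes: x right, y down, z forward; pixel columns grow to the right and rows downward; lengths in m; the calibration is good to about 2 mm. A picture is of the moment at which its call begins. There is no depth.
- job.close_job(): hands the job in; it is judged then, once.
The state is a dict: "time_s": time; "q": joint angles; "qvel": joint speeds; "joint_efforts": joint torques, N m; "position": TCP position; "tool_rot": TCP orientation; "ft_force": force on the tool from outside, world axes, zero at the start; "wrist_torque": the same for the moment, N m; "grip_width": finger opening in m; "gripper_force": force on a finger pad.
Only numpy, scipy, OpenCV 4.12 (cv2) and the standard library are available. Lean on these libraries where they do the work, as an engineer would, in place of code of your own. Each camera call takes 0.05 s, during which the arm holds its last target. There are 200 camera calls.

## Task

With the fingers only pushing or pressing, never picking it up, push the square steel spacer squarely up against the long rail of the jig, well before it reaches the pocket, then slide it along the rail into the corner pocket until it is fully home, flat on the plate and touching both the rail and the end stop. Keep it against the rail all along the slide and leave the round blank, the check weight and the vial where they are.

Things in the scene. Friction and masses are not known exactly. Their poses are not given: they have to be found in the camera images.
- jig: fixed grey metal plate, 84 (x) x 160 (y) x 10 mm; origin at the centre of its underside, z up; front edge x = -42 mm. Steel fences stand 8 mm above the plate's top (to z = +18): a rail along the whole far side (inner face x = +30, 12 mm thick), and at the +y end an end stop (inner face y = +66, 14 mm thick, x = -18.5 to +30) and a short front lip. The rest of its top (z = +10) is bare.
- pocket_home (a point): on the plate's top, where the spacer's origin lies when home: jig frame (+12, +48, +10) mm, axes as the jig's. The corner pocket round it lies between rail, end stop and front lip (x = -18.5 to -8.5 mm in the jig's frame, from the stop back to its rounded nose at y = +44); it is 38.5 mm wide, 22 mm deep along y, open towards -y.
- spacer: loose square steel spacer, 36 x 36 x 14 mm, about 140 g, slides easily (a few N), small dark hole mark in the middle of its top; origin at the centre of its underside, z up, x and y square to its sides. It starts flat on the jig's plate, in front of the rail, 55 to 105 mm short of home, turned up to 0.5 rad either way from square to the rail. When home it reaches 14 mm out of the pocket's mouth.
- round_blank: loose round steel blank, 36 mm across, 14 mm high, on the worktop outside the jig, beyond the rail or near the -y end; origin at the centre of its underside; leave alone
- weight: loose check weight with a knob, 24 mm across, 38 mm high, on the worktop outside the jig, beyond the rail or near the -y end; origin at the centre of its underside; leave alone
- vial: loose glass vial with a black cap, 25 mm across, 52 mm high, on the worktop outside the jig, beyond the rail or near the -y end; origin at the centre of its underside; leave alone
There are look-alikes about, which are no part of the job. What is shaped like the spacer but purple is not meant.

How it is judged (in metres and radians):
On the way:
1. the spacer lies square against the rail (within 3 mm and 0.06 rad), still more than 35 mm short of home (x of spacer in the frame of pocket_home above -0.003 m and (angle between the x axis of spacer and the x axis of jig, either way round below 0.06 rad or angle between the x axis of spacer and the y axis of jig, either way round below 0.06 rad) and z of spacer in the frame of pocket_home between -0.002 and 0.002 m and angle between spacer's own z axis and vertical below 0.05 rad and y of spacer in the frame of pocket_home below -0.035 m), for 0.1 s.
At the end, for the whole second after the job is handed in: the spacer lies still, flat on the plate in the corner pocket: within 3 mm of the rail, 2.5 mm of the end stop and 0.06 rad of square (x of spacer in the frame of pocket_home between -0.003 and 0.003 m and y of spacer in the frame of pocket_home between -0.0025 and 0.0025 m and (angle between the x axis of spacer and the x axis of jig, either way round below 0.06 rad or angle between the x axis of spacer and the y axis of jig, either way round below 0.06 rad) and z of spacer in the frame of pocket_home between -0.002 and 0.002 m and angle between spacer's own z axis and vertical below 0.05 rad and linear speed of spacer below 0.01 m/s); the robot touches nothing.
It fails at once if the spacer is lifted more than 5 mm or tipped more than 0.25 rad (z of spacer in the frame of pocket_home above 0.005 m or angle between spacer's own z axis and vertical above 0.25 rad).
It fails at once if the spacer leaves the plate (z of spacer in the frame of pocket_home below -0.005 m).
It fails at once if within 35 mm of home, the spacer is more than 6 mm off the rail (y of spacer in the frame of pocket_home above -0.035 m and x of spacer in the frame of pocket_home below -0.006 m).
It fails at once if the round blank, the check weight or the vial is moved more than 10 mm (distance of any of round_blank, weight, vial from where it was at the start of the episode above 0.01 m).
It also fails if it takes over 45 s, if anything falls off the work surface, if the arm or the gripper's body presses on something with over 40 N, if the wrist force passes 120 N, or if a joint passes its speed limit or range.

## Working session

There is one attempt and no reset: what is moved stays moved. The work goes in short steps, Python scripts to look and compute and a shell command to move; the robot and the scene stay as the last step left them, time stands still between calls to the robot, and variables do not carry over. Pictures are saved under pics/ and viewed, at most 11 in all, crops included, and the job is handed in when it is done.

```bash
mkdir -p pics; cat > h.py <<'E'
import numpy as np, cv2
from rig import observe, optics, job, env
def grab(n):
    d=optics.get_image(n); d={k:np.array(v) for k,v in d.items()}; d['pixels']=d['pixels'].astype(np.uint8); return d
def ray(d,uv,z):
    uv=np.array(uv,float).reshape(-1,1,2)
    p=cv2.undistortPoints(uv,d['mtx'].astype(float),d['dist_coeffs'].astype(float)).reshape(-1,2)
    R=cv2.Rodrigues(d['rvec'].astype(float))[0]; c=-R.T@d['tvec'].reshape(3)
    r=np.c_[p,np.ones(len(p))]@R
    return c+r*((z-c[2])/r[:,2])[:,None]
def proj(d,P):
    return cv2.projectPoints(np.array(P,float).reshape(-1,1,3),d['rvec'].astype(float),d['tvec'].astype(float),d['mtx'].astype(float),d['dist_coeffs'].astype(float))[0].reshape(-1,2)
E
python3 - <<'E'
from h import *
a=grab('top');b=grab('scene')
import pickle;pickle.dump((a,b),open('i.pkl','wb'))
im=np.vstack([cv2.resize(a['pixels'],(780,585))]);cv2.imwrite('pics/top.png',im[:,:,::-1])
cv2.imwrite('pics/scene.png',b['pixels'][:,:,::-1])
s=observe();print(s['position'],s['tool_rot'],s['ft_force'],env.tcp_to_grasp)
E
```

```text
[0.15599293 0.52716072 0.23079133] [[-9.58862819e-01  2.83869214e-01 -6.03121233e-04]
 [ 2.83869728e-01  9.58862233e-01 -1.09335320e-03]
 [ 2.67940858e-04 -1.21958360e-03 -9.99999220e-01]] [0.02822147 0.35872499 0.72300236] 0.0187
```

View pics/top.png

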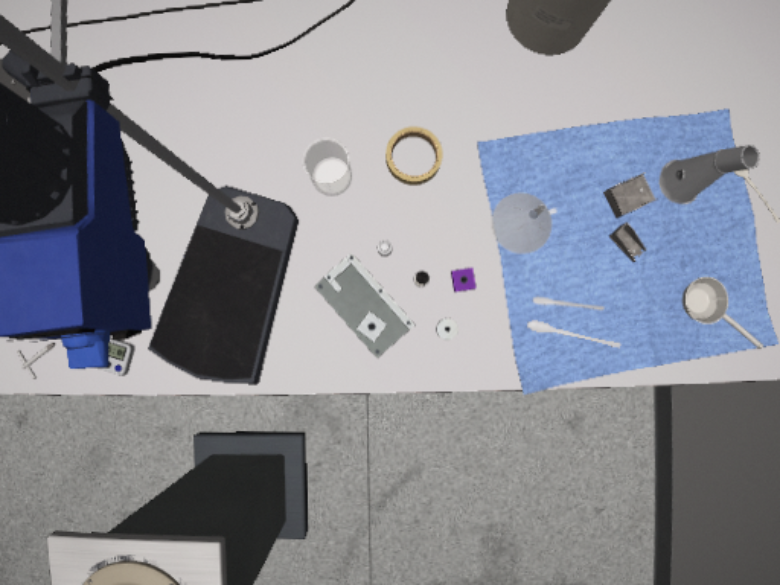

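View pics/scene.png

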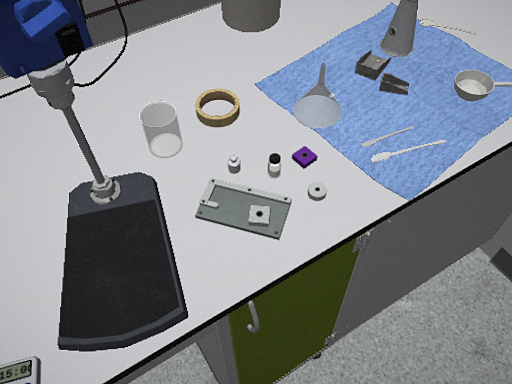

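The top view shows the jig around (365,307), with the silver square carrying a dark hole at (372,326) on its plate. The round blank is at (447,328), the vial's black cap at (422,278), the weight at (385,247) and a purple look-alike at (463,280). The silver square on the plate fits the spacer; the purple one is excluded by its colour. The scene view agrees: spacer (260,215), purple (304,157).

```bash
python3 - <<'E'
from h import *
import pickle
a,b=pickle.load(open('i.pkl','rb'))
k=512/780
for n,p,z in [('spacer',(372,326),.024),('blank',(447,328),.014),('weight',(385,247),.03),('vial',(422,278),.052),('c1',(316,286),.01),('c2',(349,256),.018),('c3',(415,324),.018),('c4',(376,357),.01)]:
    print(n,ray(a,(np.array(p)+.5)*k-.5,z)[0].round(4))
print(proj(a,[[0,0,0],[.156,.527,.23]])/k)
c=cv2.resize(a['pixels'][150:250,195:325],None,fx=6,fy=6,interpolation=cv2.INTER_CUBIC)
cv2.imwrite('pics/crop.png',c[:,:,::-1])
E
```

```text
spacer [ 0.5135 -0.4256  0.024 ]
blank [ 0.5079 -0.5493  0.014 ]
weight [ 0.6421 -0.449   0.03  ]
vial [ 0.5885 -0.507   0.052 ]
c1 [ 0.5815 -0.3329  0.01  ]
c2 [ 0.6298 -0.3892  0.018 ]
c3 [ 0.5155 -0.4962  0.018 ]
c4 [ 0.4621 -0.431   0.01  ]
[[ 134.67808223  621.56710167]
 [-186.22777083  538.65550498]]
```

View pics/crop.png

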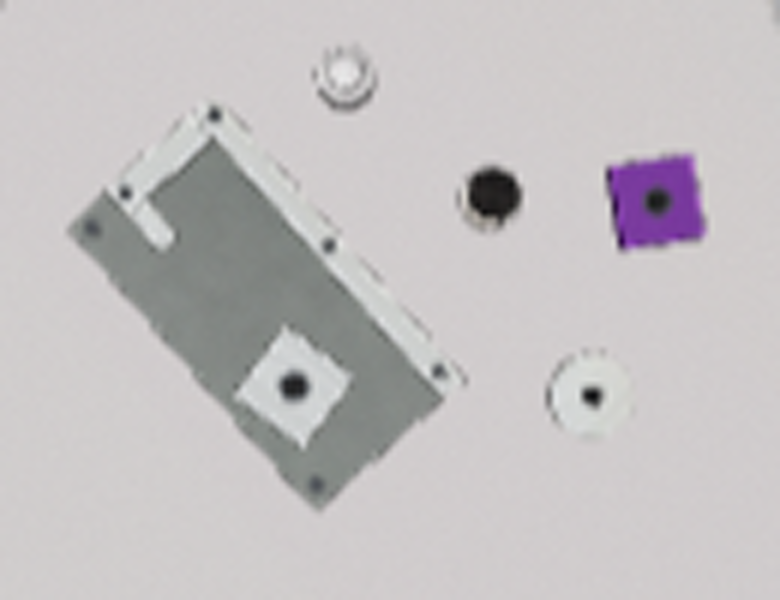

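The enlarged crop confirms it: the spacer is the silver square with a hole at (293,385) on the grey plate, with the rail to its upper right and the pocket at the upper left (about 190,170). Next I check the tall stand, which lies in the arm's way.

```bash
python3 - <<'E'
from h import *
import pickle
a,b=pickle.load(open('i.pkl','rb'))
k=512/780
for d in (a,b):
    R=cv2.Rodrigues(d['rvec'].astype(float))[0];print('cam',(-R.T@d['tvec'].reshape(3)).round(3))
g=lambda p,z:ray(a,np.array(p)*k,z)[0].round(3)
print('rod',g((240,212),.03),ray(b,(103,190),.03).round(3))
for n,p in [('blue front-left knob',(88,370)),('blue right',(150,328)),('blue r top',(110,110)),('base front',(150,350)),('base fr',(255,382)),('base r',(297,220))]:
  print(n,[list(g(p,z)) for z in (.02,.3,.5,.7)])
r=g((240,212),.03)
print('rod px top',(proj(a,[[r[0],r[1],z] for z in (.1,.3,.5,.7)])/k).round(0).tolist(),'scene',proj(b,[[r[0],r[1],z] for z in (.1,.3,.5,.7)]).round(0).tolist())
# blue thing triangulation: right lower corner black window scene (78,48)
for z in (.3,.4,.5,.6): print(z,ray(b,(85,50),z).round(3))
E
```

```text
cam [ 0.52  -0.449  0.901]
cam [ 0.124 -0.182  0.721]
rod [ 0.705 -0.211  0.03 ] [[ 0.71  -0.209  0.03 ]]
blue front-left knob [[np.float64(0.445), np.float64(0.056), np.float64(0.02)], [np.float64(0.469), np.float64(-0.104), np.float64(0.3)], [np.float64(0.486), np.float64(-0.219), np.float64(0.5)], [np.float64(0.503), np.float64(-0.333), np.float64(0.7)]]
blue right [[np.float64(0.515), np.float64(-0.054), np.float64(0.02)], [np.float64(0.516), np.float64(-0.18), np.float64(0.3)], [np.float64(0.518), np.float64(-0.269), np.float64(0.5)], [np.float64(0.519), np.float64(-0.359), np.float64(0.7)]]
blue r top [[np.float64(0.896), np.float64(0.028), np.float64(0.02)], [np.float64(0.776), np.float64(-0.123), np.float64(0.3)], [np.float64(0.691), np.float64(-0.232), np.float64(0.5)], [np.float64(0.606), np.float64(-0.34), np.float64(0.7)]]
base front [[np.float64(0.478), np.float64(-0.054), np.float64(0.02)], [np.float64(0.491), np.float64(-0.18), np.float64(0.3)], [np.float64(0.501), np.float64(-0.269), np.float64(0.5)], [np.float64(0.51), np.float64(-0.359), np.float64(0.7)]]
base fr [[np.float64(0.424), np.float64(-0.232), np.float64(0.02)], [np.float64(0.454), np.float64(-0.301), np.float64(0.3)], [np.float64(0.476), np.float64(-0.35), np.float64(0.5)], [np.float64(0.498), np.float64(-0.399), np.float64(0.7)]]
base r [[np.float64(0.691), np.float64(-0.304), np.float64(0.02)], [np.float64(0.637), np.float64(-0.35), np.float64(0.3)], [np.float64(0.598), np.float64(-0.383), np.float64(0.5)], [np.float64(0.559), np.float64(-0.416), np.float64(0.7)]]
rod px top [[228.0, 202.0], [179.0, 165.0], [87.0, 95.0], [-98.0, -50.0]] scene [[94.0, 167.0], [50.0, 74.0], [-27.0, -87.0], [-211.0, -457.0]]
0.3 [[ 0.73  -0.269  0.3  ]]
0.4 [[ 0.586 -0.248  0.4  ]]
0.5 [[ 0.442 -0.228  0.5  ]]
0.6 [[ 0.298 -0.207  0.6  ]]
```

```bash
python3 -m jog '[[0,0,0,0,-0.0475,0,0],[0,0,0,0,-0.0475,0,0],[0,0,0,0,-0.0475,0,0],[0,0,0,0,-0.0475,0,0],[0,0,0.16,-0.057,0,0,0],[0,0,0.16,-0.057,0,0,0]]'
```

```text
time_s: 0.85
position: [0.2091, 0.3036, 0.2316]
tool_rot: [[-0.819, 0.574, 0.001], [0.574, 0.819, 0.001], [-0.0, 0.001, -1.0]]
ft_force: [0.7, 0.2, 0.7]
grip_width: 0.0001
gripper_force: 0.0
```

```bash
python3 -m jog '[[0,0,0.16,-0.057,-0.005,0,0],[0,0,0.16,-0.057,-0.005,0,0],[0,0,0.16,-0.057,-0.005,0,0],[0,0,0.16,-0.057,-0.005,0,0],[0,0,0.16,-0.057,-0.005,0,0],[0,0,0.16,-0.057,-0.005,0,0],[0,0,0.16,-0.057,-0.005,0,0],[0,0,0.16,-0.057,-0.005,0,0],[0,0,0.16,-0.057,-0.005,0,0],[0,0,0.16,-0.057,-0.005,0,0]]'
```

```text
time_s: 2.1
position: [0.2868, -0.2048, 0.2312]
tool_rot: [[0.599, 0.801, 0.0], [0.801, -0.599, 0.0], [0.0, 0.0, -1.0]]
ft_force: [1.9, 0.1, -0.4]
grip_width: 0.0001
gripper_force: 0.0
```

```bash
python3 -m jog '[[0,0,0,-0.005,0.045,0,0],[0,0,0,-0.005,0.045,0,0],[0,0,0,-0.005,0.045,0,0],[0,0,0,-0.005,0.045,0,0],[0,0,0.1,0,0,0,0],[0,0,0.1,0,0,0,0],[0,0,0,0,0,0,0]]'
python3 - <<'E'
from h import *
import pickle
a=grab('wrist');t=grab('top');pickle.dump((a,t),open('w.pkl','wb'))
cv2.imwrite('pics/w1.png',a['pixels'][:,:,::-1])
R=cv2.Rodrigues(a['rvec'].astype(float))[0];print('cam',(-R.T@a['tvec'].reshape(3)).round(3),R.round(2))
E
```

```text
time_s: 2.98
position: [0.4205, -0.3261, 0.2309]
tool_rot: [[0.742, 0.67, -0.001], [0.67, -0.742, 0.001], [0.0, -0.001, -1.0]]
ft_force: [-0.6, -0.5, 0.4]
grip_width: -0.0
gripper_force: 0.0
cam [ 0.47  -0.282  0.373] [[ 0.67 -0.74 -0.  ]
 [-0.72 -0.65  0.26]
 [-0.2  -0.17 -0.97]]
```

View pics/w1.png

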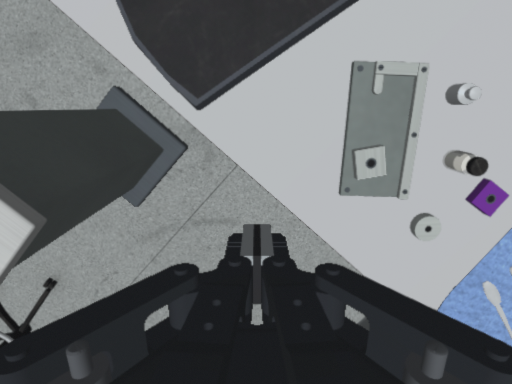

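The wrist view shows the jig, its corners at about (356,62), (426,66), (404,198) and (342,195), with the spacer hole at (371,163). The distractors all lie right of the rail or below the jig.

```bash
cat > m.py <<'E'
from h import *
def meas(d,seed,box,thr=None,save=None):
    x0,y0,x1,y1=box; g=cv2.cvtColor(d['pixels'],cv2.COLOR_RGB2GRAY)
    S=4; c=cv2.resize(g[y0:y1,x0:x1],None,fx=S,fy=S,interpolation=cv2.INTER_CUBIC)
    up=lambda p:(np.array(p,float)+.5)/S-.5+[x0,y0]
    if thr is None: thr=cv2.threshold(c,0,255,cv2.THRESH_OTSU)[0]
    # plate
    P=((c<thr)&(c>60)).astype(np.uint8); n,l,st,ce=cv2.connectedComponentsWithStats(P)
    i=1+st[1:,4].argmax(); P=(l==i).astype(np.uint8)
    cs=max(cv2.findContours(P,cv2.RETR_EXTERNAL,cv2.CHAIN_APPROX_NONE)[0],key=cv2.contourArea)
    Wp=ray(d,up(cs.reshape(-1,2)),.01)[:,:2]
    # spacer: bright blob at seed
    B=(c>=thr).astype(np.uint8); B=cv2.morphologyEx(B,cv2.MORPH_OPEN,np.ones((3,3)))
    n,l,st,ce=cv2.connectedComponentsWithStats(B)
    sx,sy=[int((seed[k]-box[k])*S) for k in (0,1)]
    i=l[sy,sx]; cb=max(cv2.findContours((l==i).astype(np.uint8),cv2.RETR_EXTERNAL,cv2.CHAIN_APPROX_NONE)[0],key=cv2.contourArea)
    Ws=ray(d,up(cb.reshape(-1,2)),.024)[:,:2]
    if save:
        o=cv2.cvtColor(c,cv2.COLOR_GRAY2BGR);cv2.drawContours(o,[cs],-1,(0,0,255),1);cv2.drawContours(o,[cb],-1,(0,255,0),1);cv2.imwrite(save,o)
    return Wp,Ws,thr
def rect(W):
    (c,s,a)=cv2.minAreaRect((W*1000).astype(np.float32)); return np.round(c,1),np.round(s,1),round(a,1)
E
python3 - <<'E'
from m import *
import pickle
a,t=pickle.load(open('w.pkl','rb'))
g=cv2.cvtColor(a['pixels'],cv2.COLOR_RGB2GRAY);print(g[160:167,350:392:2])
Wp,Ws,thr=meas(a,(364,156),(325,50,440,210),save='pics/m1.png')
print(thr,rect(Wp),rect(Ws))
z=lambda p,h:ray(a,p,h)[0].round(4)
print('hole',z((371,163),.024),'blank',z((428,227),.014),'corner holes',z((361,69),.01),z((347,189),.01),z((424,69),.018),z((405,192),.018),z((381,67),.018))
E
```

```text
[[123 103  86 165 172 171 170 169 149  81  47  50  80 153 174 173 166 171
  126 120 119]
 [124 108  87 162 172 171 170 168 127  62  38  38  62 139 174 172 166 171
  127 120 119]
 [124 110  87 160 172 171 170 167 103  48  37  37  51 133 173 172 166 171
  129 120 121]
 [123 110  87 157 172 171 170 167  98  43  37  36  50 134 174 172 167 171
  130 121 121]
 [123 111  85 150 172 172 171 167 106  44  37  37  60 146 174 172 167 170
  130 121 121]
 [123 112  84 143 172 171 170 168 112  51  37  41  79 154 174 173 166 170
  131 121 121]
 [122 114  84 139 172 172 171 170 137  74  50  58 105 164 173 173 166 170
  129 121 122]]
149.0 (array([ 545., -408.]), array([161.4,  79.5]), 40.3) (array([ 513.4, -424.1]), array([35.7, 35.1]), 51.9)
hole [ 0.5136 -0.4245  0.024 ] blank [ 0.5086 -0.5472  0.014 ] corner holes [ 0.5817 -0.3411  0.01  ] [ 0.4724 -0.4323  0.01  ] [ 0.628  -0.3924  0.018 ] [ 0.5185 -0.4857  0.018 ] [ 0.596  -0.3549  0.018 ]
```

View pics/m1.png

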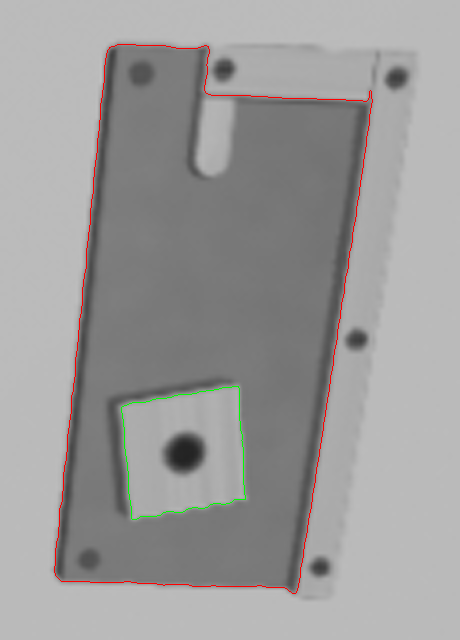

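```bash
cat >> m.py <<'E'
th=np.deg2rad(40.3); n=np.array([np.sin(th),-np.cos(th)]); u=np.array([np.cos(th),np.sin(th)])
def nu(p): p=np.atleast_2d(p)[:,:2]; return np.c_[p@n,p@u]*1000
E
python3 - <<'E'
from m import *
import pickle
a,t=pickle.load(open('w.pkl','rb'))
k=lambda x,y:((x+.5)/4-.5+325,(y+.5)/4-.5+50)
for nm,z,ps in [('front bottom x-42',0,[(97,150),(76,380),(58,550)]),('front top',.01,[(104,150),(83,380),(65,550)]),('rail top x30',.018,[(365,150),(332,370),(303,560)]),('rail base',.01,[(359,150),(325,370),(297,560)]),('stop top y66',.018,[(240,96),(340,100)]),('stop base',.01,[(260,101),(340,104)]),('-y end',.0,[(100,582),(250,587)]),('+y end top',.01,[(130,46),(180,48)]),('nose y44',.018,[(211,178)]),('spacer',.024,[(184,453),(120,406),(238,386),(245,498),(131,517)])]:
    print(nm,nu(ray(a,[k(*p) for p in ps],z)).round(1).tolist())
print(nu(observe()['position']))
E
```

```text
front bottom x-42 [[627.4, 203.4], [628.1, 135.0], [628.0, 80.2]]
front top [[626.5, 202.7], [627.3, 136.2], [627.3, 82.9]]
rail top x30 [[699.2, 205.3], [699.2, 142.7], [699.5, 84.1]]
rail base [[701.4, 205.9], [701.1, 141.9], [701.6, 82.0]]
stop top y66 [[661.1, 218.2], [689.9, 218.4]]
stop base [[670.3, 218.1], [693.9, 218.3]]
-y end [[642.8, 69.9], [692.5, 69.8]]
+y end top [[631.0, 231.3], [645.4, 231.3]]
nose y44 [[655.7, 195.8]]
spacer [[655.5, 117.3], [634.8, 130.5], [668.9, 137.6], [675.8, 104.3], [642.0, 97.3]]
[[520.69499233 109.7316254 ]]
```

Jig frame: y axis at 40.3°, rail face at n=699.5 mm, stop face at u=218 mm. These agree with the given sizes within about 1.5 mm. The spacer is at jig (-14,-34), turned 11.6°. Moving in.

```bash
python3 -m jog '[[0,0,0.031,0,0,0,0],[0,0,0,0.004,0.0445,0.02,0],[0,0,0,0.004,0.0445,0.05,0],[0,0,0,0,0,0.05,0],[0,0,0,0,0,0.05,0],[0,0,0,0,0,0.03,0],[0,0,0,0,0,0,0]]' 30
python3 -c "
from m import *
s=observe();print(nu(s['position']),s['position'][2],np.rad2deg(np.arctan2(s['tool_rot'][1][1],s['tool_rot'][0][1])),s['ft_force'])"
```

```text
time_s: 3.95
position: [0.4813, -0.386, 0.0328]
tool_rot: [[0.763, 0.646, -0.003], [0.646, -0.763, 0.003], [-0.0, -0.005, -1.0]]
ft_force: [-1.2, 0.1, 0.3]
grip_width: -0.0003
gripper_force: 0.0
[[605.70613388 117.36872196]] 0.032839948177361265 -49.748332221061254 [-1.19585251  0.11187205  0.27189943]
```

```bash
python3 -m jog '[[0,0,0,0,0,0.009,0],[0,0,0,0,0,0.009,0],[0,0,0,0,0.006,0,0],[0,0,0,0,0.006,0,0],[0,0,0,0,0.006,0,0],[0,0,0,0,0.005,0,0],[0,0,0,0,0.005,0,0],[0,0,0,0,0.004,0,0],[0,0,0,0,0,0,0]]'
python3 - <<'E'
from m import *
s=observe();print(nu(s['position']),s['position'][2],s['ft_force'])
a=grab('wrist');cv2.imwrite('pics/w2.png',a['pixels'][:,:,::-1])
E
```

```text
time_s: 5.08
position: [0.5032, -0.4118, 0.0172]
tool_rot: [[0.763, 0.646, 0.001], [0.646, -0.763, -0.001], [0.0, 0.001, -1.0]]
ft_force: [0.7, 0.9, 5.0]
grip_width: -0.0005
gripper_force: 2.4
[[639.56412849 117.41780279]] 0.017248307328711292 [0.67904839 0.86746811 5.00838637]
```

View pics/w2.png

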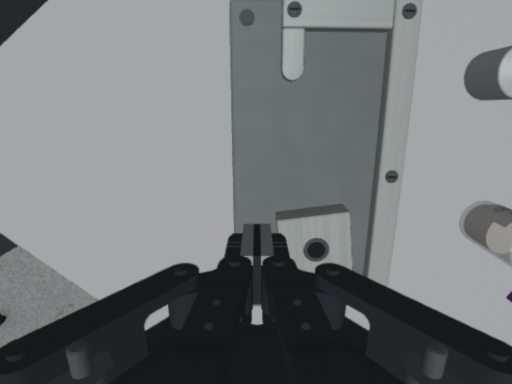

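The view shows the shut fingers behind the spacer's front face. The hole is now at (317,250), and the spacer's far edge runs from (277,217) to (350,212).

```bash
python3 -m jog '[[0,0,0,0,0,0,0],[0,0,0,0,0,0,0]]'
python3 - <<'E'
from m import *
s=observe();print(nu(s['position']),s['position'][2],s['ft_force'])
a=grab('wrist')
g=cv2.cvtColor(a['pixels'],cv2.COLOR_RGB2GRAY)
for nm,p,z in [('hole',(317,250),.024),('far edge',(277,217),.024),('far edge R',(350,212),.024),('rail top near',(386,150),.018),('rail',(380,240),.018)]: print(nm,nu(ray(a,p,z)).round(1))
E
```

```text
time_s: 5.38
position: [0.5031, -0.4117, 0.0172]
tool_rot: [[0.763, 0.646, 0.001], [0.646, -0.763, -0.001], [0.0, 0.002, -1.0]]
ft_force: [0.9, -0.0, 4.2]
grip_width: -0.0001
gripper_force: 2.6
[[639.40760678 117.38060223]] 0.017158226053851255 [ 0.90589856 -0.04639114  4.23683401]
hole [[669.8 115.3]]
far edge [[649.6 132.8]]
far edge R [[684.6 135.3]]
rail top near [[701.4 164.4]]
rail [[703.6 117.8]]
```

```bash
python3 -m jog '[[0,0,0,0,0,-0.002,0],[0,0,0,0,0,0,0]]'
```

```text
time_s: 5.68
position: [0.5025, -0.4111, 0.0184]
tool_rot: [[0.763, 0.646, -0.001], [0.646, -0.763, 0.001], [-0.0, -0.001, -1.0]]
ft_force: [-0.5, -0.0, -0.2]
grip_width: -0.0003
gripper_force: 0.0
```

```bash
python3 -m jog '[[0,0,0,0,0.004,0,0],[0,0,0,0,0.004,0,0],[0,0,0,0,0.003,0,0],[0,0,0,0,0.001,0,0],[0,0,0,0,0,0,0]]'; python3 -c "
from m import *
s=observe();print(nu(s['position']),nu(s['ft_force'])/1000)"
```

```text
time_s: 6.3
position: [0.5105, -0.4205, 0.0187]
tool_rot: [[0.763, 0.646, 0.0], [0.646, -0.763, -0.0], [-0.0, 0.0, -1.0]]
ft_force: [-0.5, -0.1, 0.9]
grip_width: -0.0001
gripper_force: 0.0
[[650.92163028 117.35761096]] [[-0.2080638  -0.45601334]]
```

```bash
python3 -m jog '[[0,0,0,0,0.001,0,0],[0,0,0,0,0.001,0,0],[0,0,0,0,0,0,0]]'; python3 -c "
from m import *
s=observe();print(nu(s['position']),nu(s['ft_force'])/1000)
a=grab('wrist');cv2.imwrite('pics/w3.png',a['pixels'][:,:,::-1])"
```

```text
time_s: 6.68
position: [0.5118, -0.422, 0.0187]
tool_rot: [[0.763, 0.646, 0.0], [0.646, -0.763, -0.0], [0.0, 0.0, -1.0]]
ft_force: [0.7, 0.6, -0.0]
grip_width: 0.0
gripper_force: 0.1
[[652.91866294 117.36501243]] [[-0.00357494  0.93526678]]
```

View pics/w3.png

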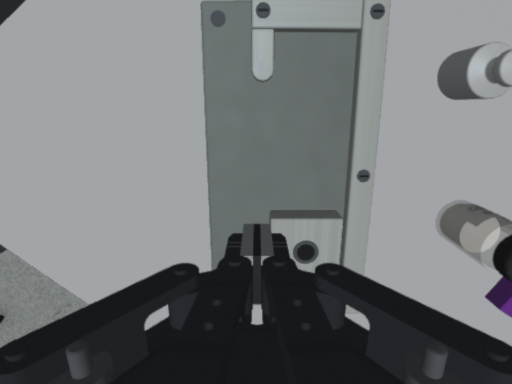

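The spacer is now square, with its hole at (305,252). Its right edge at x≈340 is just short of the rail's inner edge at about 349.

```bash
python3 - <<'E'
from m import *
a=grab('wrist')
g=cv2.cvtColor(a['pixels'],cv2.COLOR_RGB2GRAY)
print(g[235,325:380])
for nm,p,z in [('hole',(305.5,252),.024),('R edge',(340.5,235),.024),('farL',(270,217),.024),('farR',(340,217),.024),('rail hole x36',(364,176),.018),('rail hole x36',(377.5,11),.018),('front hole',(218,18),.01),('stop',(310,28),.018)]: print(nm,nu(ray(a,p,z)).round(1))
E
```

```text
[154 154 155 153 151 149 148 148 147 146 146 147 148 151 153 147 122  80
  73  77  96 127 144 151 152 152 151 152 151 150 150 150 150 148 148 149
 150 150 150 150 147 148 144 154 163 164 164 164 164 164 164 164 164 164
 164]
hole [[677.9 113.4]]
R edge [[694.9 122.6]]
farL [[659.8 132.2]]
farR [[693.9 132.2]]
rail hole x36 [[706.  151.3]]
rail hole x36 [[705.8 224.7]]
front hole [[635.6 223.7]]
stop [[676.6 217.6]]
```

```bash
python3 -m jog '[[0,0,0,0,0.002,0,0],[0,0,0,0,0.001,0,0],[0,0,0,0,0.001,0,0],[0,0,0,0,0.001,0,0],[0,0,0,0,0,0,0]]'; python3 - <<'E'
from m import *
s=observe();print(nu(s['position']),nu(s['ft_force'])/1000)
a=grab('wrist')
g=cv2.cvtColor(a['pixels'],cv2.COLOR_RGB2GRAY)
for r in (225,235,245): print(g[r,310:365])
E
```

```text
time_s: 7.4
position: [0.5143, -0.4249, 0.0186]
tool_rot: [[0.763, 0.646, -0.002], [0.646, -0.763, 0.002], [-0.0, -0.003, -1.0]]
ft_force: [-5.3, 4.9, 4.6]
grip_width: -0.0002
gripper_force: 3.1
[[656.72120073 117.3861764 ]] [[-7.14031473 -0.89021526]]
[154 155 155 154 151 150 148 148 148 149 149 151 152 154 154 153 154 155
 155 152 150 149 149 148 147 147 147 147 149 151 152 150 148 152 153 153
 152 152 152 151 150 150 150 150 149 149 149 149 149 148 147 144 151 163
 164]
[154 154 154 153 150 148 148 147 148 149 149 152 153 154 153 154 154 155
 153 150 149 149 148 147 146 146 147 149 152 153 147 135 135 150 152 152
 151 150 150 150 150 149 149 149 149 150 150 148 148 148 143 152 162 164
 164]
[ 61  70  73  73  75  89 125 146 149 149 151 153 155 153 153 154 156 153
 150 149 148 147 146 145 145 146 148 151 152 147 138 142 150 151 151 151
 150 150 150 150 149 149 149 149 150 150 148 148 148 144 152 163 164 164
 164]
```

The spacer is pressed on the rail: 7 N, no gap. Now I retreat, lift, go round to the -y side, open to 15 % for a wide pusher, and descend.

```bash
python3 -m jog '[[0,0,0,0,-0.01,0,0],[0,0,0,0,-0.005,-0.02,0],[0,0,0,0,0,-0.02,15],[0,0,0,-0.021,0.01,0,15],[0,0,0,-0.021,0.0295,0,15],[0,0,0,-0.003,0,0,15],[0,0,0,0,0,0,15],[0,0,0,0,0,0,15]]'; python3 - <<'E'
from m import *
s=observe();print(nu(s['position']),s['position'][2],s['grip_width'])
a=grab('wrist');cv2.imwrite('pics/w4.png',a['pixels'][:,:,::-1])
E
```

```text
time_s: 8.45
position: [0.4964, -0.473, 0.0587]
tool_rot: [[0.763, 0.647, -0.0], [0.647, -0.763, 0.001], [0.0, -0.001, -1.0]]
ft_force: [-0.2, 0.7, -0.9]
grip_width: 0.0126
gripper_force: 0.0
[[681.77443779  72.68774212]] 0.0586784199447803 0.012645323466155193
```

View pics/w4.png

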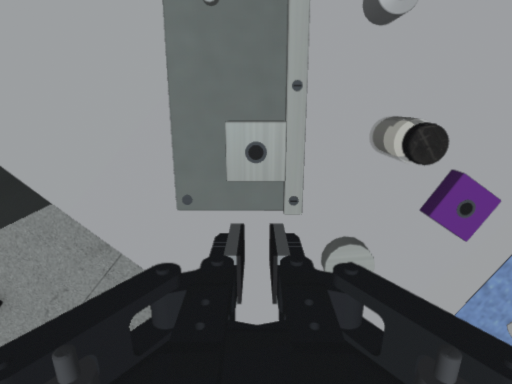

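The spacer lies square against the rail, hole at (256,152) and corners (226,122) to (286,181). The fingers stand clear on its -y side, and the blank at (350,262) sits under the linkage but is low.

```bash
python3 - <<'E'
from m import *
a=grab('wrist')
for nm,p,z in [('hole',(256,152),.024),('spacer near',(227,181),.024),('near R',(286,181),.024),('far L',(226,122),.024),('farR',(286,122),.024),('rail hole',(297,86),.018),('rail hole',(294,201),.018),('blank',(350,262),.014)]: print(nm,nu(ray(a,p,z)).round(1))
E
python3 -m jog '[[0,0,0,0,0,0.015,15],[0,0,0,0,0,0.015,15],[0,0,0,0,0,0.013,15],[0,0,0,0,0,0,15]]'
```

```text
hole [[681.7 113.6]]
spacer near [[664.1  95.9]]
near R [[700.   95.9]]
far L [[664.4 131. ]]
farR [[699.1 131.1]]
rail hole [[705.6 151.4]]
rail hole [[706.   81.3]]
blank [[747.2  35.4]]
time_s: 9.05
position: [0.4961, -0.473, 0.014]
tool_rot: [[0.763, 0.646, -0.002], [0.646, -0.763, 0.002], [0.0, -0.003, -1.0]]
ft_force: [-0.3, 0.5, 0.9]
grip_width: 0.0126
gripper_force: 0.0
```

```bash
python3 -m jog '[[0,0,0,0.005,0,0,15],[0,0,0,0.005,0,0,15],[0,0,0,0.004,0.0002,0,15],[0,0,0,0.005,0.0003,0,15],[0,0,0,0.005,0.0003,0,15],[0,0,0,0.005,0.0003,0,15],[0,0,0,0.005,0.0003,0,15],[0,0,0,0.005,0.0003,0,15],[0,0,0,0,0,0,15]]'; python3 - <<'E'
from m import *
s=observe();print(nu(s['position']),s['position'][2],nu(s['ft_force'])/1000)
a=grab('wrist');cv2.imwrite('pics/w5.png',a['pixels'][:,:,::-1])
E
```

```text
time_s: 10.18
position: [0.5278, -0.4493, 0.0157]
tool_rot: [[0.763, 0.647, 0.0], [0.647, -0.763, 0.0], [0.0, 0.0, -1.0]]
ft_force: [-0.1, -0.2, -0.0]
grip_width: 0.0127
gripper_force: 0.0
[[684.0481308  111.90353302]] 0.015691037971258846 [[ 0.08718065 -0.18942387]]
```

View pics/w5.png

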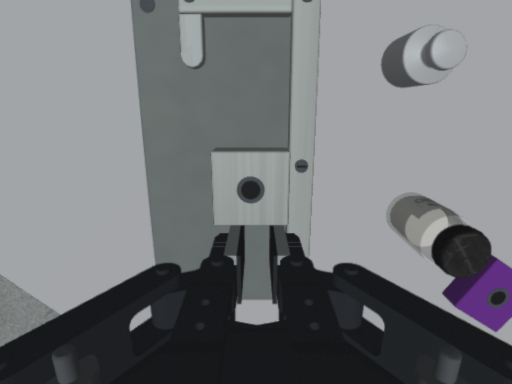

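The spacer moved along the rail and is still square and flush, hole at (250,190), right edge at x=289 on the rail edge. It's clear of the lip.

```bash
python3 - <<'E'
from m import *
a=grab('wrist')
for nm,p,z in [('hole',(250.5,190),.024),('near L',(214,224),.024),('near R',(288,224),.024),('far L',(214,152),.024),('farR',(289,152),.024)]: print(nm,nu(ray(a,p,z)).round(1))
E
python3 -m jog '[[0,0,0,0.005,-0.001,0.0005,15],[0,0,0,0.005,0,0,15],[0,0,0,0.005,0.0002,0,15],[0,0,0,0.005,0.0002,0,15],[0,0,0,0,0,0,15]]'; python3 - <<'E'
from m import *
s=observe();print(nu(s['position']),s['position'][2],nu(s['ft_force'])/1000)
a=grab('wrist');cv2.imwrite('pics/w6.png',a['pixels'][:,:,::-1])
E
```

```text
hole [[681.6 140.9]]
near L [[664. 124.]]
near R [[699.4 124. ]]
far L [[665.3 158.7]]
farR [[698.9 158.7]]
time_s: 10.9
position: [0.5426, -0.4358, 0.0152]
tool_rot: [[0.763, 0.647, 0.0], [0.647, -0.763, 0.0], [0.0, -0.0, -1.0]]
ft_force: [-0.2, 0.0, 0.5]
grip_width: 0.0126
gripper_force: 0.0
[[683.3664073  131.95144697]] 0.015186453212283377 [[-0.13929611 -0.08972038]]
```

View pics/w6.png

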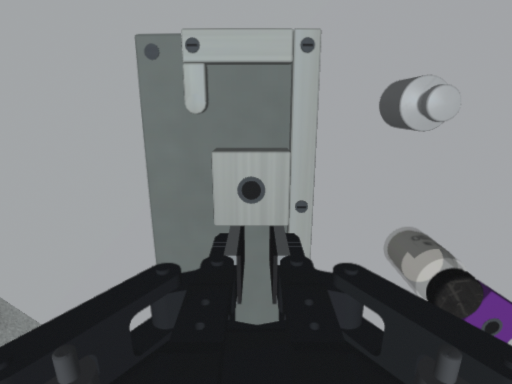

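Still flush and square, hole at (251,190), and the lip nose at (196,108) has clearance. Remaining travel is about 39 mm.

```bash
python3 -m jog '[[0,0,0,0.005,0.0001,0,15],[0,0,0,0.005,0.0001,0,15],[0,0,0,0.005,0.0001,0,15],[0,0,0,0.005,0.0001,0,15],[0,0,0,0.005,0.0001,0,15],[0,0,0,0.005,0.0001,0,15],[0,0,0,0.004,0,0,15],[0,0,0,0.002,0,0,15],[0,0,0,0,0,0,15]]'; python3 - <<'E'
from m import *
s=observe();print(nu(s['position']),s['position'][2],nu(s['ft_force'])/1000)
E
```

```text
time_s: 12.08
position: [0.5703, -0.4134, 0.0153]
tool_rot: [[0.763, 0.646, 0.0], [0.646, -0.763, -0.0], [0.0, 0.0, -1.0]]
ft_force: [0.9, -0.2, 1.7]
grip_width: 0.0128
gripper_force: 0.0
[[684.11595911 167.55713703]] 0.015277480366919623 [[0.72620751 0.61677639]]
```

```bash
python3 -m jog '[[0,0,0,0.0015,0,0,15],[0,0,0,0.001,0,0,15],[0,0,0,0.001,0,0,15],[0,0,0,0.001,0,0,15],[0,0,0,0,0,0,15]]'; python3 - <<'E'
from m import *
s=observe();print(nu(s['position']),s['position'][2],nu(s['ft_force'])/1000)
E
```

```text
time_s: 12.7
position: [0.5727, -0.4114, 0.0153]
tool_rot: [[0.763, 0.646, -0.001], [0.646, -0.763, -0.001], [-0.002, -0.0, -1.0]]
ft_force: [-5.0, -3.1, -0.1]
grip_width: 0.0131
gripper_force: 3.0
[[684.15601739 170.71964118]] 0.01528788116775022 [[-0.87717893 -5.85896044]]
```

It's on the stop at the predicted position, with 6 N. One firmer press, then retreat and look.

```bash
python3 -m jog '[[0,0,0,0.001,0,0,15],[0,0,0,0,0,0,15],[0,0,0,-0.01,0,0,15],[0,0,0,-0.015,-0.001,0,15],[0,0,0,0,0,-0.03,15],[0,0,0,0,0,-0.03,15],[0,0,0,0,0,0,15]]'; python3 - <<'E'
from m import *
s=observe();print(nu(s['position']),s['position'][2],nu(s['ft_force'])/1000)
a=grab('wrist');cv2.imwrite('pics/w7.png',a['pixels'][:,:,::-1])
import pickle;pickle.dump(a,open('f.pkl','wb'))
E
```

```text
time_s: 13.58
position: [0.5549, -0.4265, 0.0778]
tool_rot: [[0.763, 0.646, 0.004], [0.646, -0.763, -0.003], [0.001, 0.005, -1.0]]
ft_force: [-0.7, -0.3, -0.4]
grip_width: 0.0128
gripper_force: 0.0
[[684.16783998 147.36312337]] 0.07783409087783032 [[-0.1794992  -0.73757629]]
```

View pics/w7.png

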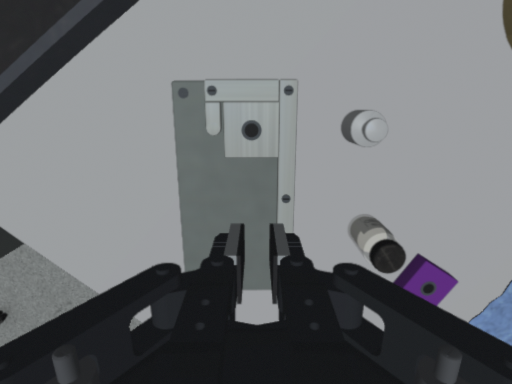

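The spacer sits in the pocket, hole at (251,130). It shows no gap to the rail (x≈279) or the stop (y≈102), and the fingers are clear. A numeric check follows, then I hand in.

```bash
python3 - <<'E'
from m import *
import pickle
a=pickle.load(open('f.pkl','rb'))
h=nu(ray(a,[(251.5,130.5)],.024))[0]; e=nu(ray(a,[(225,157),(278,157)],.024))
print('hole rel home',h-[681.6,199.8],'near edge',e.round(1).tolist())
if np.all(np.abs(h-[681.6,199.8])<2.4) : print(job.close_job())
E
```

```text
hole rel home [-0.16883302 -0.44049383] near edge [[663.9, 182.2], [698.8, 182.1]]
the job is handed in; nothing more can be done
None
```

The spacer is home in the corner pocket: square, touching the rail and end stop, and within 0.5 mm of target by the last camera measurement. I handed the job in at about 14 s with the fingers clear; nothing touched the round blank, weight or vial, but I didn't re-measure them.

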